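# Lay the coffee board: cup, water glass, jigger and sugar

## Task

Lay the serving board for one espresso: stand the white cup in the well of the saucer with its handle pointing outward, away from the coaster, and stand the water glass in the recess of the grey coaster. Stand the small steel jigger on the board midway between saucer and coaster, in line with them, and the sugar shaker on the board directly behind the jigger (the side away from the cart), close to it but not touching. Everything stays upright throughout, and the saucer, the coaster, the copper jigger and the milk jug stay where they are.

Things in the scene. Friction and masses are not known exactly. Their poses are not given: they have to be found in the camera images.
- board: Brown wooden serving board, 200 x 300 mm, fixed, long side across the robot's view (turned up to 0.15 rad). Origin: centre of its underside; x along the short side, away from the robot (behind), y left, z up; flat top at z = 21 mm. Saucer and coaster stand on it in a row along y at x = -30 mm, 176 mm apart centre to centre; which one is on the left changes.
- saucer: White ceramic saucer, 110 mm across, 15.5 mm high at its rim, loose (0.22 kg), on the board. Origin: centre of its underside, z up. In its middle a flat round well 55 mm across, its floor 6 mm above the underside, with a lip 3 mm high; the cup's foot (43 mm across) stands in it.
- coaster: Round grey stone coaster, 90 mm across and 10 mm high, loose (0.16 kg), standing on the board. Origin: centre of its underside, z up. Round flat recess 68 mm across with its floor 6 mm above the underside (4 mm deep); the foot of the water glass (54 mm across) stands in it.
- cup_mid (a point): White espresso cup, 53 mm high, hollow, 61 mm across at the mouth, foot 43 mm. The point: on the axis of the bowl, half-way up (26.5 mm above the foot). z up; the handle (14 mm thick) points along -y, reaching 54 mm from the axis. Starts upright, handle toward the robot within 0.35 rad. Grip it across the bowl roughly along x, about 38 mm above the foot, about 58 mm wide there.
- glass_mid (a point): Small clear water glass, 75 mm high, 63 mm across at the mouth, 54 mm at the foot, hollow, 0.17 kg. The point: on its axis, half-way up (37.5 mm above the foot); z up. About 60 mm wide at 55 mm above the foot, a good height to grip. Starts upright on the counter.
- jigger_mid (a point): Small steel bar jigger, hourglass-shaped, 34 mm across and 67 mm high (grips as if it were a 34 mm wide cylinder). The point: on its axis, half-way up (33.5 mm above the foot); z up. Starts upright on the counter.
- shaker_mid (a point): Sugar shaker: clear glass body 44 mm across up to 70 mm, steel domed top, 90 mm high in all; grip the body about 55 mm above the foot. The point: on its axis, half-way up (45 mm above the foot); z up. Starts upright on the counter.
- copper_jigger: Bystander: larger copper-coloured jigger, 43 mm across and 84 mm high, loose, standing on the counter at the far left. Origin: centre of its underside. Not to be disturbed.
- milk_jug: Bystander: steel milk jug, 89 x 119 mm and 99 mm high, loose, standing on the counter at the far right. Origin: on its underside. Not to be disturbed. Behind it a clear glass guard covers the pastries (front face 0.56 m ahead of the robot, from 0.10 m right of its middle outward, up to 0.43 m high): keep the arm clear of it.
Not all that is in view belongs to the job. Of the things that look like the coaster, the larger one is meant.

How it is judged (in metres and radians):
At the end, for the whole second after the job is handed in: Cup seated in the saucer's well (8 mm), handle away from the coaster (45 deg); glass seated in the coaster's recess (11 mm); jigger on the board midway between them (20 mm); shaker on the board behind the jigger, 41 to 118 mm centre to centre, in line (30 mm). All upright (5 deg) and at rest (horizontal distance between cup_mid and saucer below 0.008 m and z of cup_mid in the frame of saucer between 0.03 and 0.0345 m and y of coaster in the frame of cup_mid above 0.12 m and horizontal distance between glass_mid and coaster below 0.011 m and z of glass_mid in the frame of coaster between 0.041 and 0.0455 m and horizontal distance between jigger_mid and saucer below 0.108 m and horizontal distance between jigger_mid and coaster below 0.108 m and x of jigger_mid in the frame of board between -0.052 and -0.008 m and z of jigger_mid in the frame of board between 0.052 and 0.0575 m and y of shaker_mid in the frame of board between -0.03 and 0.03 m and x of shaker_mid in the frame of board between 0.004 and 0.09 m and horizontal distance between shaker_mid and jigger_mid between 0.041 and 0.118 m and z of shaker_mid in the frame of board between 0.063 and 0.069 m and angle between each of cup_mid, glass_mid, jigger_mid, shaker_mid's own z axis and vertical below 0.1 rad and linear speed of each of cup, glass, jigger, shaker below 0.02 m/s); the robot touches nothing.
It fails at once if the saucer is shifted by more than 20 mm (distance of saucer from where it was at the start of the episode above 0.02 m).
It fails at once if the coaster is shifted by more than 20 mm (distance of coaster from where it was at the start of the episode above 0.02 m).
It fails at once if the copper jigger is disturbed (distance of copper_jigger from where it was at the start of the episode above 0.025 m).
It fails at once if the milk jug is disturbed (distance of milk_jug from where it was at the start of the episode above 0.025 m).
It fails at once if the cup, glass, jigger or shaker is knocked or tipped over (angle between any of cup_mid, glass_mid, jigger_mid, shaker_mid's own z axis and vertical above 0.6 rad).
It also fails if it takes over 112 s, if anything falls off the work surface, if the arm or the gripper's body presses on something with over 40 N, if the wrist force passes 120 N, or if a joint passes its speed limit or range.

## Robot

A 6-joint arm with a two-finger parallel gripper is mounted at the origin on a cart in front of the work surface, level with it; the furniture and walls round the work are solid. World frame = base frame: x ahead of the robot, y to its left, z up, the work surface at z = 0. Lengths are in mm, angles in rad, forces in N, time in s.
With the tool pointing down it reaches from about 300 to 875 mm from the base axis. Payload 6.4 kg.
Tool frame: the origin (TCP) lies at the very end of the fingers, on their centre line; the grasp point (between the pads) lies arm.tcp_to_grasp behind it (arm.tcp_to_grasp is the distance from the TCP to the grasp point, in mm); y points along the fingers, x is the direction in which the jaws open and shut, and the axes are right-handed (so a half turn about y gives the same grasp; the last joint's range is limited). The gripper opens to 88 mm and grips with 3 to 60 N. Pads are 18 mm wide; open, the fingers measure 123 mm over their backs; the gripper's body (75 mm by 187 mm) begins 45 mm behind the grasp point.
Start: joints at [1.058, 0.181, 1.607, -0, 1.354, -0.206], TCP at [173.644, 548.169, 238.714] pointing down, gripper open.
Joint ranges: [-2.99, 2.99], [-0.89, 2.07], [0.3, 2.58], [-1.14, 4.28], [0, 2.63], [-3.12, 3.12]. Speed limits (rad/s): [2.57, 2.57, 3.01, 3.14, 3.14, 3.14].

## Interface

Orientations are given as a unit quaternion [x, y, z, w].
In Python, from cell import arm gives the robot as it stands. The module is installed in compiled form; this text tells all that it offers.
- The arm moves only by the tool jog_arm, never from a script. Its arguments are lists of equal length, an entry for each row: "travel": the shift along the tool's x, y, z in m, a list of three; "angular": the turn, a rotation vector about the tool's x, y, z in degrees, a list of three; "claw": the opening in per cent of the stroke, from 0 (shut) to 100 (fully open). In form: {"travel": [[dx, dy, dz], ...], "angular": [[rx, ry, rz], ...], "claw": [claw, ...]}. A call has 1 to 12 rows; each row shifts and turns the commanded pose from where the row before left it, along the tool's axes as they then stand; what a row does not reach is not made up. A row lasts 1/12 s, in which the tool goes at most 41.7 mm and 7.16 degrees, less where a joint would pass 70% of its speed; a pose out of reach is approached as far as the arm can. A call with a gripper value outside its range is refused whole. The fingers move at their own pace and stop on an object; "force" is the grip in N (left out, the last holds). Time passes only in rows, so rows that do not move let the fingers close. It gives the time, the measured TCP pose, the force and the opening at its end, in the units of the state.
- arm.read_state(): the state, without advancing time (a new reading comes with each control period).
- arm.snapshot(name): name is "side" or "top"; returns (picture, depth): 384x512x3 uint8, red, green, blue; 384x512 float32, mm along the optical axis (not along the pixel's ray), 0 where there is no reading.
- arm.get_calibration(name): a dict with "camera_matrix" (3x3 intrinsics, pixels), "dist_coeffs" ([k1, k2, p1, p2, k3] as OpenCV has them; the pictures are not rectified), "position" and "rotation" of the camera in the world. Camera axes: x right, y down, z forward; pixel columns grow to the right and rows downward; lengths in mm; the calibration is good to about 2 mm. A picture is of the moment at which its call begins. get_calibration takes no time and is no camera call.
- arm.sign_off(): hands the job in, once; it reports no verdict.
Trained networks look in the newest picture that a camera, given by its name, has taken for a name from the list of things; names that differ only in an ending like _2 or _b are one class to them, and where a whole thing is asked for, a point or a joint stands for the part that bears it (a point fixed in the world has none). Each returns a list of dicts, best first, with "score" (0 to 1); they miss things now and then, are a little off and sometimes report something else, mostly with a low value. They report only what shows in the picture. A call takes as long as a camera call. They do not tell look-alikes from the thing itself.
- arm.trace(camera, name): "mask" (384x512 bool, what is visible of it) and "box" ([left, top, right, bottom] in pixels, round what is visible of it).
The state is a dict: "t": time; "joint_positions": joint angles; "dq": joint speeds; "tau": joint torques, N m; "tcp_pos": TCP position; "ee_rot": TCP orientation; "force": force on the tool from outside, world axes, zero at the start; "ft_torque": the same for the moment, N m; "opening": finger opening in mm.
Only numpy, scipy, OpenCV 4.12 (cv2) and the standard library are available. Lean on these libraries where they do the work, as an engineer would, in place of code of your own. Each camera call takes 0.05 s, during which the arm holds its last target. There are 200 camera calls.

## Working session

There is one attempt and no reset: what is moved stays moved. The work goes in short steps, Python scripts to look and compute and a tool call to move; the robot and the scene stay as the last step left them, time stands still between calls to the robot, and variables do not carry over. Pictures are saved under pics/ and viewed, about 12 in all and at most 16, crops included, and the job is handed in when it is done.

Besides the shell and the picture viewer there is one more tool, called after "Emit:" as name(argument=value, ...) on one line, values as JSON. jog_arm: Moves the arm, as the interface text tells. Its arguments: {"type":"object","properties":{"travel":{"type":"array"},"angular":{"type":"array"},"claw":{"type":"array"},"force":{"type":"number"}},"required":["travel","angular","claw"]}

```bash
mkdir -p pics
cat > h.py <<'E'
import numpy as np, cv2, pickle
from cell import arm
from scipy.spatial.transform import Rotation as R
def cal(n):
    c=arm.get_calibration(n); K=np.array(c["camera_matrix"],float); d=np.array(c["dist_coeffs"],float)
    r=np.array(c["rotation"],float)
    r=r if r.shape==(3,3) else R.from_quat(r).as_matrix()
    return K,d,np.array(c["position"],float),r
def rays(n,uv):
    K,d,p,r=cal(n); q=cv2.undistortPoints(np.array(uv,float).reshape(-1,1,2),K,d).reshape(-1,2)
    return p,np.c_[q,np.ones(len(q))]@r.T
def cloud(n,dep,mask=None):
    m=dep>0
    if mask is not None: m&=mask
    v,u=np.nonzero(m); p,ry=rays(n,np.c_[u,v]); return p+ry*dep[v,u][:,None],np.c_[u,v]
def proj(n,P):
    K,d,p,r=cal(n); return cv2.projectPoints(np.array(P,float).reshape(-1,3),cv2.Rodrigues(r.T)[0],-r.T@p,K,d)[0].reshape(-1,2)
def onz(n,uv,z):
    p,ry=rays(n,uv); return p+ry*((z-p[2])/ry[:,2])[:,None]
E
python3 - <<'E'
from h import *
s=arm.read_state(); print(s, arm.tcp_to_grasp)
for n in("top","side"):
    im,d=arm.snapshot(n); np.savez(f"{n}0.npz",im=im,d=d)
    cv2.imwrite(f"pics/{n}0.png",cv2.resize(im[:,:,::-1],(800,600)))
    print(n,cal(n))
    for k in("board","saucer","coaster","cup_mid","glass_mid","jigger_mid","shaker_mid","copper_jigger","milk_jug"):
        for o in arm.trace(n,k):
            m=o["mask"]; P,_=cloud(n,d,m)
            if len(P): print(n,k,round(o["score"],2),np.round(o["box"]),m.sum(),"med",np.round(np.median(P,0)),"lo",np.round(np.percentile(P,2,axis=0)),"hi",np.round(np.percentile(P,98,axis=0)))
E
```

```text
{'t': 0.0, 'joint_positions': array([ 1.05772914e+00,  1.81521248e-01,  1.60798225e+00,  4.91489881e-06,
        1.35377790e+00, -2.06290490e-01]), 'dq': array([ 0.00023589,  0.00029117,  0.0013423 , -0.00026015, -0.0014357 ,
       -0.00108137]), 'tau': array([ 2.18504974e-03, -4.33858716e+01, -3.41860878e+01,  7.04773958e-02,
        3.84265173e-02, -1.25394158e-04]), 'tcp_pos': array([173.35935077, 547.7001807 , 237.83370734]), 'ee_rot': array([ 0.57076836,  0.41719082, -0.41827976, -0.5702783 ]), 'force': array([-0.22509136, -0.07606361, -0.84424851]), 'ft_torque': array([-0.0052093 ,  0.01486926,  0.01725633]), 'opening': 87.78690672366317} 18.700000000000003
top (array([[354.40162984,   0.        , 255.01474876],
       [  0.        , 354.40162984, 195.64958404],
       [  0.        ,   0.        ,   1.        ]]), array([-0.0723926,  0.       ,  0.       ,  0.       ,  0.       ]), array([447.60201528,  72.99794414, 973.94125106]), array([[ 0.01518557, -0.9950608 ,  0.09809898],
       [-0.99913028, -0.01891136, -0.03716236],
       [ 0.03883399, -0.09744933, -0.99448255]]))
t
[... 2204 characters left out ...]
9.] lo [384. 273.   1.] hi [457. 368.  54.]
side glass_mid 0.85 [208. 191. 230. 220.] 582 med [420.  27.  54.] lo [398.  17.   6.] hi [454.  78.  75.]
side jigger_mid 0.76 [200. 179. 209. 201.] 177 med [419. 170.  30.] lo [409. 162.   1.] hi [433. 193.  66.]
side jigger_mid 0.74 [259. 186. 294. 206.] 403 med [587.  40.  28.] lo [543.  -2.  20.] hi [643. 105.  32.]
side jigger_mid 0.66 [224. 173. 302. 218.] 1710 med [575. 120.  20.] lo [518. -21.   3.] hi [708. 263.  23.]
side shaker_mid 0.58 [228. 198. 248. 233.] 514 med [419. -69.  45.] lo [406. -76.   4.] hi [441. -51.  88.]
side copper_jigger 0.46 [196. 149. 210. 177.] 201 med [506. 391.  40.] lo [ 494.  379. -218.] hi [ 794. 1262.   83.]
```

View pics/top0.png

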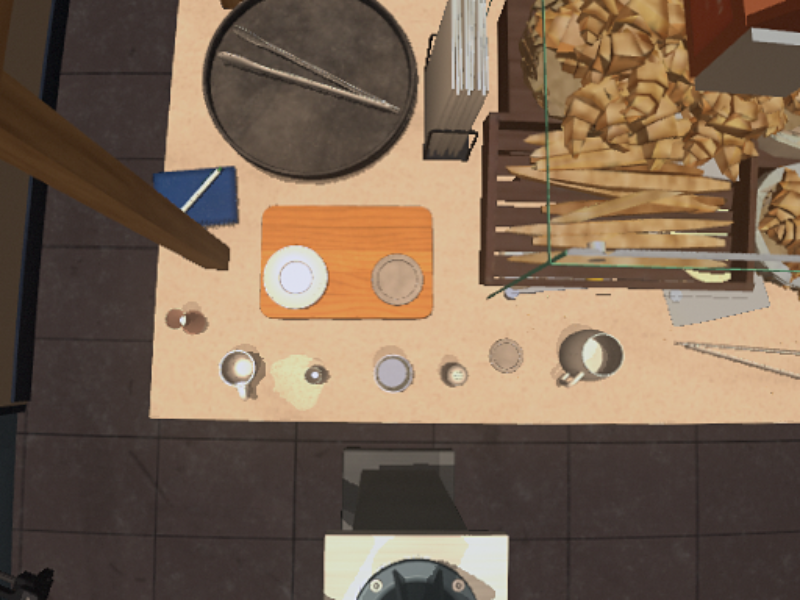

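View pics/side0.png

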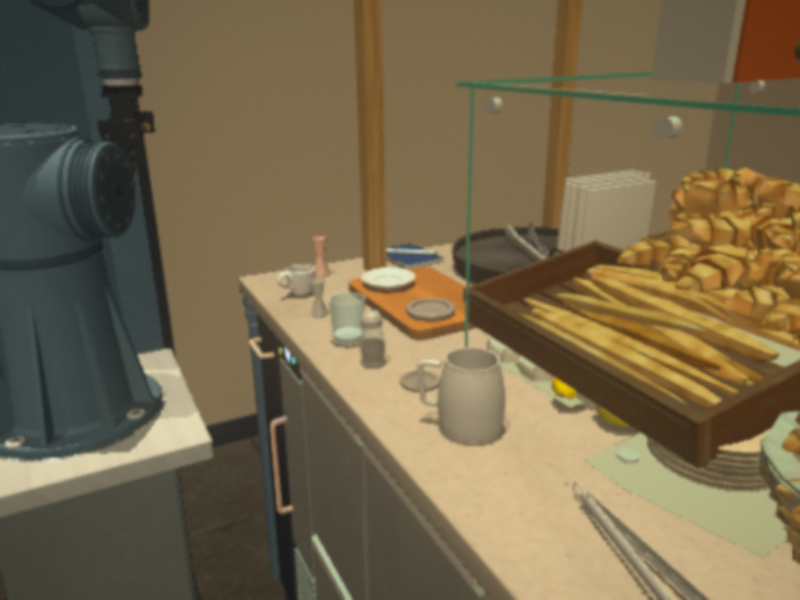

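The top view shows the saucer at left (295,277) and the large coaster at right (397,280) on the board. The row in front is copper jigger, cup, jigger, glass, shaker, small decoy coaster and jug. A wooden post stands left of the saucer at about (215,260).

```bash
cat >> h.py <<'E'
def circ(P):
    P=np.asarray(P)[:,:2]; k=np.ones(len(P),bool)
    for _ in range(4):
        A=np.c_[2*P[k],np.ones(k.sum())]; s=np.linalg.lstsq(A,(P[k]**2).sum(1),rcond=None)[0]
        r=np.sqrt(s[2]+s[0]**2+s[1]**2); e=abs(np.hypot(*(P-s[:2]).T)-r); k=e<max(2.5*np.median(e),1.)
    return np.round([*s[:2],r,k.mean()],2)
def rim(n,mask,z):
    c=max(cv2.findContours(mask.astype(np.uint8),cv2.RETR_EXTERNAL,cv2.CHAIN_APPROX_NONE)[0],key=len).reshape(-1,2)
    return onz(n,c,z)
E
python3 - <<'E'
from h import *
im,d=(np.load("top0.npz")[k] for k in("im","d"))
arm.snapshot("top")
for k,z in(("saucer",36.5),("coaster",31)):
    for o in arm.trace("top",k): print(k,"maskcircle",circ(rim("top",o["mask"],z)))
P,uv=cloud("top",d)
b=[o for o in arm.trace("top","board")][0]["mask"]
Pb,_=cloud("top",d,b); Pb=Pb[abs(Pb[:,2]-21)<5]
# board via depth in neighbourhood
q=P[(P[:,0]>480)&(P[:,0]<750)&(P[:,1]>-60)&(P[:,1]<290)&(P[:,2]>13)&(P[:,2]<45)]
r=cv2.minAreaRect(q[:,:2].astype(np.float32)); print("board",r)
r=cv2.minAreaRect(Pb[:,:2].astype(np.float32)); print("boardmask",r)
for k,c,lo,hi in(("saucer rim",(588,216),32,42),("coaster",(588,41),28,36),("cup",(423,289),45,60),("jig",(423,175),60,72),("glass",(426,46),68,80),("shaker",(427,-47),60,95)):
    s=P[(np.hypot(*(P[:,:2]-c).T)<70)&(P[:,2]>lo)&(P[:,2]<hi)]
    if len(s)>5:
        r=cv2.minEnclosingCircle(s[:,:2].astype(np.float32)); print(k,len(s),"mean",np.round(s.mean(0),1),"enc",np.round(r[0],1),round(r[1],1),"fit",circ(s))
# cup handle
s=P[(np.hypot(*(P[:,:2]-(423,289)).T)<80)&(P[:,2]>10)&(P[:,2]<70)]
i=s[s[:,0]<392]; print("handle",len(i),np.round(i,0).tolist()[:40])
for k in ("jigger_mid","glass_mid","shaker_mid"):
    for o in arm.trace("top",k)[:1]: print(k,o["box"],circ(rim("top",o["mask"],{"j":67,"g":75,"s":80}[k[0]])))
print(arm.read_state()["t"],R.from_quat(arm.read_state()["ee_rot"]).as_matrix().round(3))
K=proj("top",[(430,290,53)])[0]; print(K)
cv2.imwrite("pics/cup0.png",cv2.resize(im[200:270,130:310,::-1],(792,308),interpolation=cv2.INTER_CUBIC))
print("post base",onz("top",[(142,165),(140,172),(146,160)],0).round())
E
```

```text
saucer maskcircle [587.72 214.31  54.32   0.95]
coaster maskcircle [588.39  40.72  43.09   0.9 ]
coaster maskcircle [ 458.46 -146.43   27.21    1.  ]
board ((620.1079711914062, 128.72439575195312), (200.53387451171875, 301.46588134765625), 1.0791916847229004)
boardmask ((619.875732421875, 128.8802490234375), (200.07545471191406, 301.14544677734375), 1.0791916847229004)
saucer rim 468 mean [588.  215.3  34.5] enc [587.8 215.8] 55.3 fit [587.87 215.33  50.59   0.84]
coaster 432 mean [587.4  40.8  30.3] enc [588.1  40.2] 44.8 fit [587.99  40.44  39.38   0.82]
cup 173 mean [420.7 301.3  50.8] enc [420.2 304.1] 40.6 fit [429.65 303.63  29.11   0.78]
jig 33 mean [421.4 177.5  65.3] enc [421.9 176.8] 13.9 fit [421.44 177.01  12.95   0.88]
glass 90 mean [425.8  45.6  74.5] enc [427.3  46.4] 31.2 fit [427.37  46.49  29.71   0.99]
shaker 177 mean [426.6 -44.7  82. ] enc [428.9 -24.2] 47.3 fit [425.51 -21.62  35.65   0.98]
handle 35 [[392.0, 294.0, 26.0], [392.0, 290.0, 23.0], [391.0, 301.0, 50.0], [391.0, 299.0, 50.0], [391.0, 296.0, 51.0], [391.0, 293.0, 52.0], [391.0, 291.0, 51.0], [391.0, 2
[... 216 characters left out ...]
0, 299.0, 50.0], [386.0, 296.0, 50.0], [385.0, 294.0, 48.0], [386.0, 291.0, 51.0], [386.0, 289.0, 49.0], [384.0, 288.0, 29.0], [383.0, 300.0, 46.0], [383.0, 297.0, 46.0], [383.0, 294.0, 48.0], [383.0, 292.0, 48.0], [383.0, 290.0, 45.0], [383.0, 288.0, 41.0], [382.0, 288.0, 29.0], [380.0, 297.0, 47.0], [380.0, 295.0, 44.0], [380.0, 293.0, 43.0], [380.0, 290.0, 41.0], [380.0, 288.0, 41.0]]
glass_mid [241.1, 223.6, 262.8, 254.8] [426.79  46.4   29.87   0.9 ]
shaker_mid [280.9, 232.1, 298.4, 246.4] [426.39 -48.12  19.15   0.84]
1.35 [[ 0.302  0.    -0.953]
 [ 0.953 -0.     0.302]
 [ 0.    -1.    -0.   ]]
[156.76699263 235.73305296]
post base [[623. 352.   0.]
 [603. 356.   0.]
 [637. 341.   0.]]
```

View pics/cup0.png

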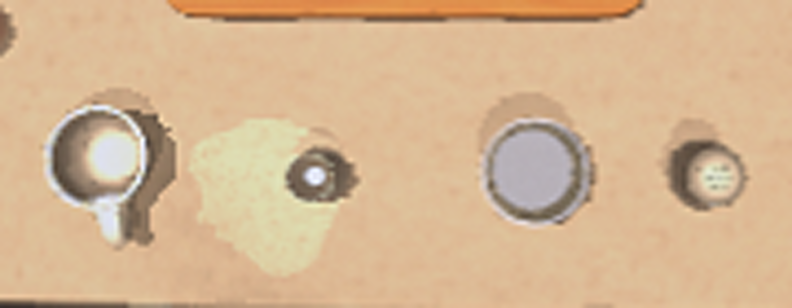

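Emit:
jog_arm(travel=[[-0.0155,0,-0.0318],[-0.0155,0,-0.0318],[-0.0155,0,-0.0318],[-0.0155,0,-0.0318],[-0.0155,0,-0.0318],[-0.0155,0,-0.0318],[-0.0155,0,-0.0318],[-0.0155,0,-0.0318],[-0.0155,0,-0.0318],[-0.0155,0,-0.0318],[0,0,0],[0,0,0]], angular=[[0,0,0],[0,0,0],[0,0,0],[0,0,0],[0,0,0],[0,0,0],[0,0,0],[0,0,0],[0,0,0],[0,0,0],[0,-5.8,0],[0,-5.8,0]], claw=[100,100,100,100,100,100,100,100,100,100,100,100])

```text
t: 2.35
tcp_pos: [431.6, 302.6, 238.8]
ee_rot: [0.525, 0.473, -0.473, -0.525]
force: [-0.0, 0.4, -0.3]
opening: 88.6
```

Emit:
jog_arm(travel=[[0,0,0],[0,0,0],[0,0,0],[0,0.03,0],[0,0.03,0],[0,0.03,0],[0,0.03,0],[0,0,0],[0,0,0]], angular=[[0,-5.8,0],[0,-5.8,0],[0,-5.8,0],[0,0,0],[0,0,0],[0,0,0],[0,0,0],[0,0,0],[0,0,0]], claw=[100,100,100,100,100,100,100,100,100])

```text
t: 3.1
tcp_pos: [428.9, 303.9, 117.7]
ee_rot: [-0.447, -0.546, 0.548, 0.448]
force: [-0.1, 0.3, -0.1]
opening: 88.2
```

```bash
cat >> h.py <<'E'
def need(x,y,z,phi):
    s=arm.read_state(); M=R.from_quat(s["ee_rot"]).as_matrix(); D=np.array([x,y,z])-s["tcp_pos"]
    p=np.degrees(np.arctan2(M[1,0],M[0,0])); a=np.radians(phi)
    Rf=np.array([[np.cos(a),0,-np.sin(a)],[np.sin(a),0,np.cos(a)],[0,-1,0]])
    rv=R.from_matrix(M.T@Rf).as_rotvec(degrees=True)
    print("t",round(s["t"],2),"tcp",s["tcp_pos"].round(1),"phi",p.round(1),"open",round(s["opening"],1),"F",s["force"].round(1))
    print("world d",D.round(1),"| tool now",(M.T@D).round(1),"| tool after turn",(Rf.T@D).round(1),"| turn",rv.round(1))
E
python3 - <<'E'
from h import *
need(430,303.6,19.3,101.6)
E
```

```text
t 3.1 tcp [428.9 303.9 117.7] phi 101.4 open 88.2 F [-0.1  0.3 -0.1]
world d [  1.1  -0.3 -98.4] | tool now [-0.4 98.4 -1.4] | tool after turn [-0.5 98.4 -1. ] | turn [-0.2 -0.2 -0. ]
```

Emit:
jog_arm(travel=[[0,0.03,-0.001],[0,0.03,0],[0,0.02,0],[0,0.0185,0],[0,0,0],[0,0,0],[0,0,0],[0,0,0],[0,0,0],[0,0,0],[0,0,0],[0,0,0]], angular=[[0,0,0],[0,0,0],[0,0,0],[0,0,0],[0,0,0],[0,0,0],[0,0,0],[0,0,0],[0,0,0],[0,0,0],[0,0,0],[0,0,0]], claw=[100,100,100,100,100,40,40,40,40,40,40,40], force=15)

```text
t: 4.1
tcp_pos: [432.0, 305.0, 21.6]
ee_rot: [0.448, 0.548, -0.547, -0.447]
force: [-0.5, -0.8, 7.1]
opening: 57.9
```

Run:
```python
from h import *
need(430,303.6,19.3,101.6)
im,d=arm.snapshot("top"); cv2.imwrite("pics/grip1.png",cv2.resize(im[180:280,100:240,::-1],(784,560),interpolation=cv2.INTER_CUBIC))
```

```text
t 4.1 tcp [432.  305.   21.6] phi 101.4 open 57.9 F [-0.5 -0.8  7.1]
world d [-2.  -1.4 -2.3] | tool now [-1.   2.3  2.2] | tool after turn [-1.   2.3  2.2] | turn [ 0.1 -0.2  0. ]
```

View pics/grip1.png

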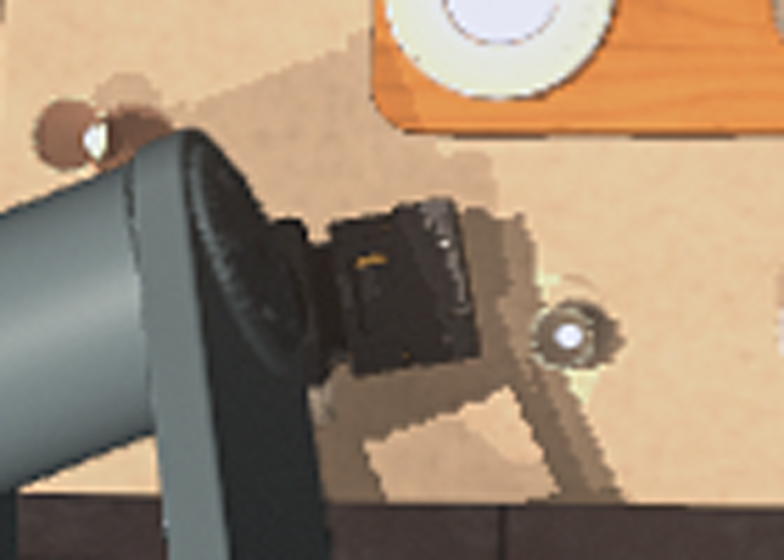

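Emit:
jog_arm(travel=[[0,-0.01,0],[0,-0.02,0],[0,-0.03,0],[0,-0.03,0],[0,-0.03,0],[-0.02,0,-0.0225],[-0.02,0,-0.0225],[-0.02,0,-0.0225],[-0.02,0,-0.0225],[-0.02,0,-0.0225],[-0.019,0,-0.0225],[0,0,0]], angular=[[0,0,0],[0,0,0],[0,0,0],[0,0,0],[0,0,0],[0,0,0],[0,0,0],[0,0,0],[0,0,0],[0,0,0],[0,0,0],[0,3,0]], claw=[40,40,40,40,40,40,40,40,40,40,40,40])

```text
t: 5.15
tcp_pos: [591.1, 211.4, 141.1]
ee_rot: [0.464, 0.535, -0.534, -0.462]
force: [-0.8, 1.2, 0.1]
opening: 57.7
```

Emit:
jog_arm(travel=[[0,0,0],[0,0,0],[0,0,0],[0,0,0],[0,0,0],[0,0,0],[0,0,0],[0,0,0],[0,0,0],[0,0,0],[0,0,0],[0,0,0]], angular=[[0,6,0],[0,6.5,0],[0,6.5,0],[0,6.5,0],[0,6.5,0],[0,6.5,0],[0,6.5,0],[0,6.5,0],[0,6.5,0],[0,6.5,0],[0,6.5,0],[0,6.5,0]], claw=[40,40,40,40,40,40,40,40,40,40,40,40])

```text
t: 6.15
tcp_pos: [586.4, 214.6, 140.5]
ee_rot: [-0.696, -0.126, 0.127, 0.696]
force: [0.7, -0.3, -1.4]
opening: 57.6
```

Emit:
jog_arm(travel=[[0,0,0],[0,0,0],[0,0,0],[0,0,0],[0,0,0],[0,0,0],[0,0,0]], angular=[[0,6,0],[0,6,0],[0,6,0],[0,2.9,0],[0,0,0],[0,0,0],[0,0,0]], claw=[40,40,40,40,40,40,40])

```text
t: 6.73
tcp_pos: [586.7, 214.6, 140.4]
ee_rot: [0.707, 0.001, -0.001, -0.707]
force: [0.1, -0.3, -1.2]
opening: 57.4
```

Run:
```python
from h import *
need(588,215.4,48.6,0)
for n in("top","side"):
    im,d=arm.snapshot(n); np.savez(n+"1.npz",im=im,d=d)
    for o in arm.trace(n,"cup_mid"):
        P,_=cloud(n,d,o["mask"]); print(n,round(o["score"],2),np.round(o["box"]),np.round(np.percentile(P,[3,50,97],axis=0)).tolist())
    c={"top":im[110:230,100:260],"side":im[60:240,160:400]}[n]
    cv2.imwrite(f"pics/{n}1.png",cv2.resize(c[:,:,::-1],(800,600),interpolation=cv2.INTER_CUBIC))
```

```text
t 6.73 tcp [586.7 214.6 140.4] phi 0.1 open 57.4 F [ 0.1 -0.3 -1.2]
world d [  1.3   0.8 -91.8] | tool now [ 1.4 91.8  0.8] | tool after turn [ 1.3 91.8  0.8] | turn [ 0.   0.1 -0. ]
side 0.7 [238. 133. 255. 156.] [[557.0, 183.0, 120.0], [579.0, 195.0, 155.0], [611.0, 247.0, 171.0]]
```

View pics/side1.png

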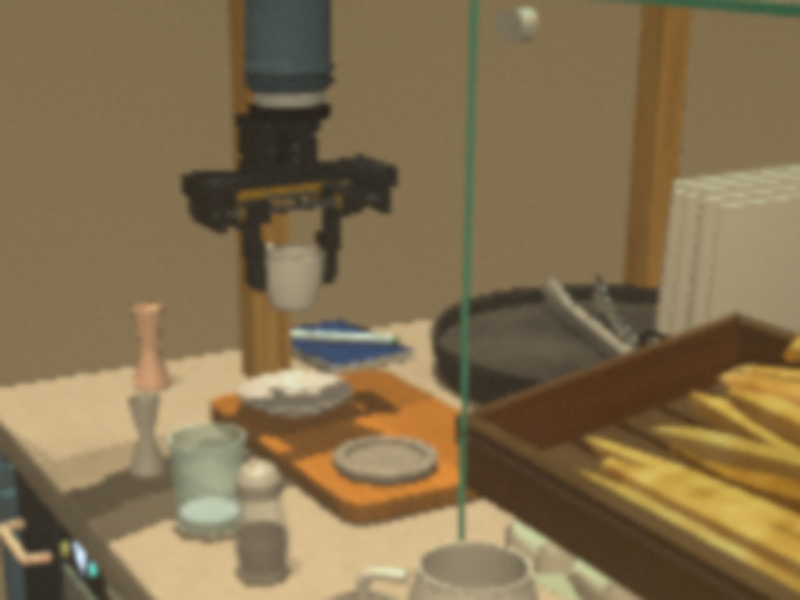

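The side view shows the cup upright in the jaws above the saucer, handle hidden on the far (left) side. I'll fit its axis from the visible front surface.

Run:
```python
from h import *
from scipy.optimize import least_squares
im,d=(np.load("side1.npz")[k] for k in("im","d"))
P,_=cloud("side",d)
P=P[(abs(P[:,0]-587)<24)&(P[:,1]<214)&(P[:,1]>170)&(P[:,2]>110)&(P[:,2]<172)]
print(len(P),np.percentile(P[:,2],[1,99]))
f=lambda p:np.hypot(P[:,0]-p[0],P[:,1]-p[1])-(p[2]+p[3]*(P[:,2]-150))
for fix in(None,27.5):
    g=f if fix is None else (lambda p:np.hypot(P[:,0]-p[0],P[:,1]-p[1])-(fix+p[2]*(P[:,2]-150)))
    r=least_squares(g,[587,215,28,.2][:4 if fix is None else 3],loss="soft_l1",f_scale=1.); print(r.x.round(2),np.median(abs(r.fun)).round(2))
for z in range(118,176,6):
    q=P[abs(P[:,2]-z)<3]
    if len(q): print(z,len(q),"xmin/max",q[:,0].min().round(),q[:,0].max().round(),"ymin",np.percentile(q[:,1],5).round(1))
# saucer from side, circle fit
o=arm.trace("side","saucer")
d2=np.load("side0.npz")["d"]; P,_=cloud("side",d2); q=P[(np.hypot(P[:,0]-588,P[:,1]-215)<65)&(P[:,2]>31)&(P[:,2]<45)]
print("saucer side",cv2.minEnclosingCircle(q[:,:2].astype(np.float32)),circ(q),q[:,2].mean())
```

```text
186 [121.01977589 171.36295687]
[5.8448e+02 2.1117e+02 2.4380e+01 1.9000e-01] 1.46
[5.8465e+02 2.1474e+02 2.1000e-01] 1.6
118 2 xmin/max 586.0 595.0 ymin 202.7
124 18 xmin/max 564.0 599.0 ymin 194.6
130 19 xmin/max 564.0 601.0 ymin 190.1
136 18 xmin/max 564.0 599.0 ymin 188.2
142 24 xmin/max 565.0 606.0 ymin 185.9
148 22 xmin/max 565.0 599.0 ymin 184.9
154 21 xmin/max 566.0 602.0 ymin 183.0
160 23 xmin/max 566.0 609.0 ymin 183.2
166 27 xmin/max 566.0 609.0 ymin 182.2
172 12 xmin/max 567.0 609.0 ymin 182.5
saucer side ((588.920654296875, 217.14540100097656), 58.73809814453125) [585.52 216.18  50.35   0.81] 33.832518250665984
```

Emit:
jog_arm(travel=[[0.001,0.02,0.001],[0,0.025,0],[0,0.02,0],[0,0.01,0],[0,0.008,0],[0,0.004,0],[0,0.002,0],[0,0.001,0],[0,0,0],[0,0,0]], angular=[[0,0,0],[0,0,0],[0,0,0],[0,0,0],[0,0,0],[0,0,0],[0,0,0],[0,0,0],[0,0,0],[0,0,0]], claw=[40,40,40,40,40,40,40,40,40,40])

```text
t: 7.82
tcp_pos: [588.5, 215.8, 51.2]
ee_rot: [-0.707, -0.001, -0.0, 0.707]
force: [-0.2, -0.5, -1.9]
opening: 57.6
```

Emit:
jog_arm(travel=[[0,0.001,0],[0,0.001,0],[0,0,0],[0,0,0]], angular=[[0,0,0],[0,0,0],[0,0,0],[0,0,0]], claw=[40,40,40,40])

```text
t: 8.15
tcp_pos: [588.3, 215.7, 48.6]
ee_rot: [-0.707, -0.0, -0.0, 0.707]
force: [1.2, 0.2, 0.5]
opening: 57.8
```

Emit:
jog_arm(travel=[[0,0,0],[0,0,0],[0,0,0],[0,0,0],[0,0,0],[0,0,0],[0,-0.01,0],[0,-0.03,0],[0,-0.03,0],[0,-0.03,0],[0,-0.03,0],[0,0,0]], angular=[[0,0,0],[0,0,0],[0,0,0],[0,0,0],[0,0,0],[0,0,0],[0,0,0],[0,0,0],[0,0,0],[0,0,0],[0,0,0],[0,0,0]], claw=[75,85,100,100,100,100,100,100,100,100,100,100])

```text
t: 9.15
tcp_pos: [591.8, 216.4, 186.6]
ee_rot: [-0.706, -0.004, -0.004, 0.708]
force: [0.8, 0.5, 1.6]
opening: 88.3
```

Run:
```python
from h import *
need(421.5,177,26.3,0)
```

```text
t 9.15 tcp [591.8 216.4 186.6] phi 0.0 open 88.3 F [0.8 0.5 1.6]
world d [-170.3  -39.4 -160.3] | tool now [-172.2  158.2  -39.7] | tool after turn [-170.3  160.3  -39.4] | turn [-0.1  0.   0.7]
```

Emit:
jog_arm(travel=[[-0.0238,0,-0.0056],[-0.0238,0,-0.0056],[-0.0238,0,-0.0056],[-0.0238,0,-0.0056],[-0.0238,0,-0.0056],[-0.0238,0,-0.0056],[-0.0238,0,-0.0056],[0,0.03,0],[0,0,0],[0,0,0]], angular=[[0,0,0],[0,0,0],[0,0,0],[0,0,0],[0,0,0],[0,0,0],[0,0,0],[0,0,0],[0,0,0],[0,0,0]], claw=[100,100,100,100,100,100,100,100,100,100])

```text
t: 9.98
tcp_pos: [420.4, 176.3, 147.9]
ee_rot: [0.707, -0.001, -0.001, -0.707]
force: [-0.1, 0.3, 0.2]
opening: 88.1
```

Run:
```python
from h import *
need(421.5,177,26.3,0)
im,d=arm.snapshot("top"); cv2.imwrite("pics/cupin.png",cv2.resize(im[130:230,140:280,::-1],(784,560),interpolation=cv2.INTER_CUBIC))
P,_=cloud("top",d); s=P[(np.hypot(*(P[:,:2]-(588,215)).T)<75)]
q=s[(s[:,2]>70)&(s[:,2]<90)]; print("cup rim",len(q),circ(q),q[:,2].max())
h=q[q[:,1]>250]; print("handle",np.round(h[:15]).tolist())
q=s[(s[:,2]>32)&(s[:,2]<42)]; print("saucer",cv2.minEnclosingCircle(q[:,:2].astype(np.float32)))
```

```text
t 9.98 tcp [420.4 176.3 147.9] phi 0.0 open 88.1 F [-0.1  0.3  0.2]
world d [   1.1    0.7 -121.6] | tool now [  1.4 121.6   0.8] | tool after turn [  1.1 121.6   0.7] | turn [ 0.   0.  -0.1]
cup rim 184 [586.28 213.62  28.84   0.8 ] 84.23318296943171
handle [[590.0, 260.0, 77.0], [590.0, 257.0, 77.0], [590.0, 254.0, 79.0], [590.0, 252.0, 77.0], [588.0, 263.0, 73.0], [587.0, 259.0, 78.0], [587.0, 257.0, 78.0], [587.0, 254.0, 77.0], [587.0, 252.0, 78.0], [585.0, 262.0, 77.0], [585.0, 260.0, 75.0], [584.0, 256.0, 79.0], [584.0, 254.0, 79.0], [585.0, 251.0, 79.0], [583.0, 266.0, 70.0]]
saucer ((587.744873046875, 215.28936767578125), 55.451908111572266)
```

View pics/cupin.png

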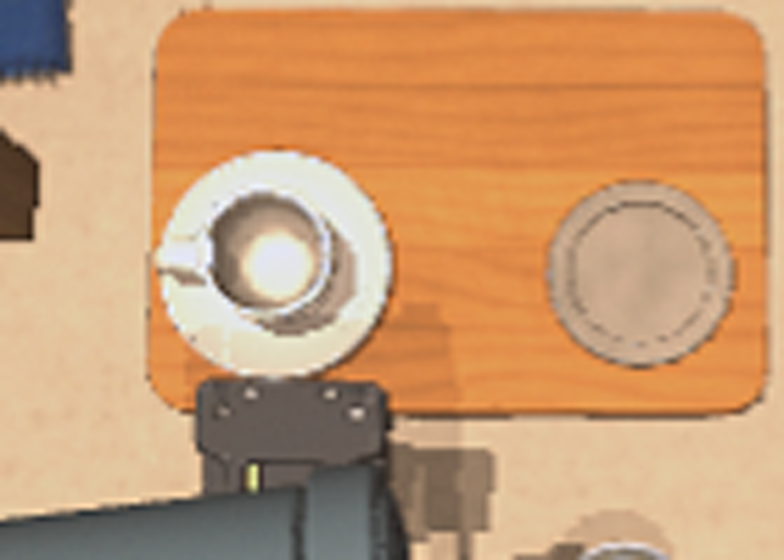

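The cup sits in the well, rim centre about 2 mm off the saucer centre, with the handle pointing left, away from the coaster at (640,275). Next is the jigger.

Emit:
jog_arm(travel=[[0.001,0.03,0.001],[0,0.03,0],[0,0.03,0],[0,0.02,0],[0,0.0115,0],[0,0,0],[0,0,0],[0,0,0],[0,0,0],[0,0,0],[0,0,0],[0,0,0]], angular=[[0,0,0],[0,0,0],[0,0,0],[0,0,0],[0,0,0],[0,0,0],[0,0,0],[0,0,0],[0,0,0],[0,0,0],[0,0,0],[0,0,0]], claw=[100,100,100,100,100,100,20,20,20,20,20,20])

```text
t: 11.03
tcp_pos: [422.7, 177.5, 27.3]
ee_rot: [-0.707, -0.001, -0.0, 0.707]
force: [-0.2, 0.5, -0.3]
opening: 50.4
```

Emit:
jog_arm(travel=[[0,0,0],[0,0,0],[0,0,0],[0,0,0]], angular=[[0,0,0],[0,0,0],[0,0,0],[0,0,0]], claw=[20,20,20,20])

```text
t: 11.37
tcp_pos: [422.4, 177.4, 26.8]
ee_rot: [-0.707, -0.0, 0.0, 0.707]
force: [0.2, -0.2, 1.8]
opening: 30.8
```

Emit:
jog_arm(travel=[[0,0,0],[0,0,0],[0,0,0],[0,-0.01,0],[0,-0.03,0],[0,-0.03,0],[0,-0.03,0],[0,-0.02,0],[0,0,0]], angular=[[0,0,0],[0,0,0],[0,0,0],[0,0,0],[0,0,0],[0,0,0],[0,0,0],[0,0,0],[0,0,0]], claw=[20,20,20,20,20,20,20,20,20])

```text
t: 12.12
tcp_pos: [425.1, 177.9, 151.6]
ee_rot: [-0.707, -0.003, -0.003, 0.707]
force: [1.2, 1.3, -1.5]
opening: 31.1
```

Run:
```python
from h import *
need(588.5,128,47.5,0)
im,d=arm.snapshot("side"); cv2.imwrite("pics/jig.png",cv2.resize(im[90:250,140:340,::-1],(800,600),interpolation=cv2.INTER_CUBIC))
```

```text
t 12.12 tcp [425.1 177.9 151.6] phi 0.0 open 31.1 F [ 1.2  1.3 -1.5]
world d [ 163.4  -49.9 -104.1] | tool now [162.6 105.4 -50.1] | tool after turn [163.4 104.1 -49.9] | turn [-0.1  0.   0.5]
```

View pics/jig.png

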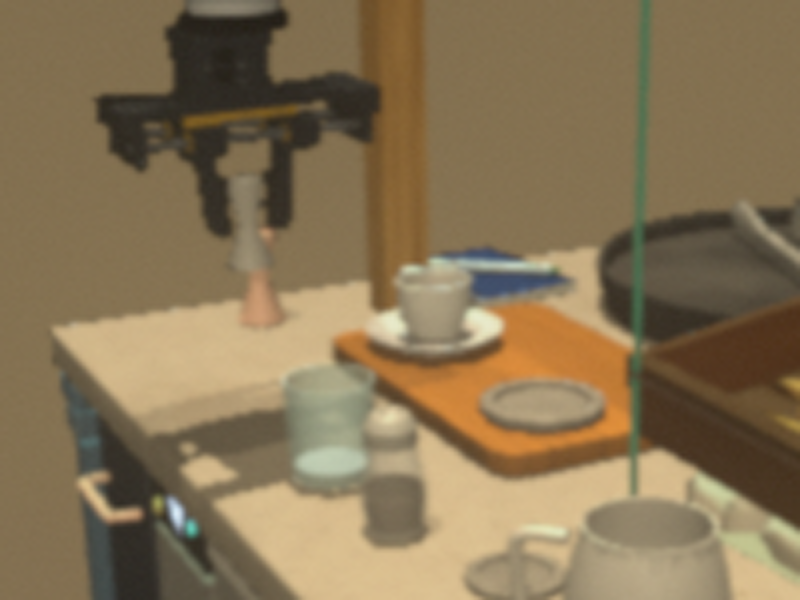

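The jigger hangs upright in the jaws at (245,220) and the cup stands in the saucer at (435,305).

Emit:
jog_arm(travel=[[0.024,0,-0.0071],[0.024,0,-0.0071],[0.024,0,-0.0071],[0.024,0,-0.0071],[0.024,0,-0.0071],[0.024,0,-0.0071],[0.022,0,-0.007],[0,0.025,0],[0,0.025,0],[0,0.02,0],[0,0,0],[0,0,0]], angular=[[0,0,0],[0,0,0],[0,0,0],[0,0,0],[0,0,0],[0,0,0],[0,0,0],[0,0,0],[0,0,0],[0,0,0],[0,0,0],[0,0,0]], claw=[20,20,20,20,20,20,20,20,20,20,20,20])

```text
t: 13.17
tcp_pos: [586.0, 127.8, 74.0]
ee_rot: [0.707, -0.002, -0.002, -0.707]
force: [1.4, -1.1, -1.6]
opening: 30.5
```

Emit:
jog_arm(travel=[[0.002,0.012,0],[0,0.008,0],[0,0.003,0],[0,0.001,0],[0,0,0],[0,0,0],[0,0,0]], angular=[[0,0,0],[0,0,0],[0,0,0],[0,0,0],[0,0,0],[0,0,0],[0,0,0]], claw=[20,20,20,20,20,20,20])

```text
t: 13.75
tcp_pos: [590.7, 127.9, 53.4]
ee_rot: [0.707, 0.001, 0.0, -0.707]
force: [0.2, 0.0, -1.4]
opening: 30.3
```

Emit:
jog_arm(travel=[[0,0.002,0],[0,0.002,0],[0,0.001,0],[0,0,0],[0,0,0],[0,0,0]], angular=[[0,0,0],[0,0,0],[0,0,0],[0,0,0],[0,0,0],[0,0,0]], claw=[20,20,20,20,20,20])

```text
t: 14.25
tcp_pos: [590.4, 127.9, 47.8]
ee_rot: [0.707, 0.0, -0.0, -0.707]
force: [-0.9, 0.4, 0.9]
opening: 30.7
```

Emit:
jog_arm(travel=[[0,0,0],[0,0,0],[0,0,0],[0,0,0],[0,0,0],[0,0,0],[0,-0.01,0],[0,-0.03,0],[0,-0.03,0],[0,-0.03,0],[0,-0.02,0],[0,0,0]], angular=[[0,0,0],[0,0,0],[0,0,0],[0,0,0],[0,0,0],[0,0,0],[0,0,0],[0,0,0],[0,0,0],[0,0,0],[0,0,0],[0,0,0]], claw=[45,60,80,100,100,100,100,100,100,100,100,100])

```text
t: 15.25
tcp_pos: [593.6, 128.0, 174.3]
ee_rot: [-0.707, -0.004, -0.003, 0.707]
force: [1.4, 0.2, -0.2]
opening: 88.4
```

Emit:
jog_arm(travel=[[-0.0235,0,-0.0117],[-0.0235,0,-0.0117],[-0.0235,0,-0.0117],[-0.0235,0,-0.0117],[-0.0235,0,-0.0117],[-0.0235,0,-0.0117],[-0.0225,0,-0.0117],[0,0,0],[0,0,0],[0,0,0]], angular=[[0,0,0],[0,0,0],[0,0,0],[0,0,0],[0,0,0],[0,0,0],[0,0,0],[0,0,0],[0,0,0],[0,0,0]], claw=[100,100,100,100,100,100,100,100,100,100])

```text
t: 16.08
tcp_pos: [427.4, 45.9, 167.9]
ee_rot: [-0.707, -0.0, -0.0, 0.707]
force: [-0.1, 0.1, -0.0]
opening: 88.1
```

Run:
```python
from h import *
need(427.3,46.4,36.3,0)
im,d=arm.snapshot("top"); cv2.imwrite("pics/jigin.png",cv2.resize(im[130:270,140:320,::-1],(720,560),interpolation=cv2.INTER_CUBIC))
P,_=cloud("top",d); q=P[(np.hypot(*(P[:,:2]-(590,128)).T)<30)&(P[:,2]>75)]
print("jig",len(q),q.mean(0).round(1),circ(q))
```

```text
t 16.08 tcp [427.4  45.9 167.9] phi -0.0 open 88.1 F [-0.1  0.1 -0. ]
world d [-1.000e-01  5.000e-01 -1.316e+02] | tool now [ -0.3 131.6   0.5] | tool after turn [-1.000e-01  1.316e+02  5.000e-01] | turn [-0.  -0.   0.1]
jig 49 [592.4 127.5  83.2] [589.73 127.02  12.12   1.  ]
```

View pics/jigin.png

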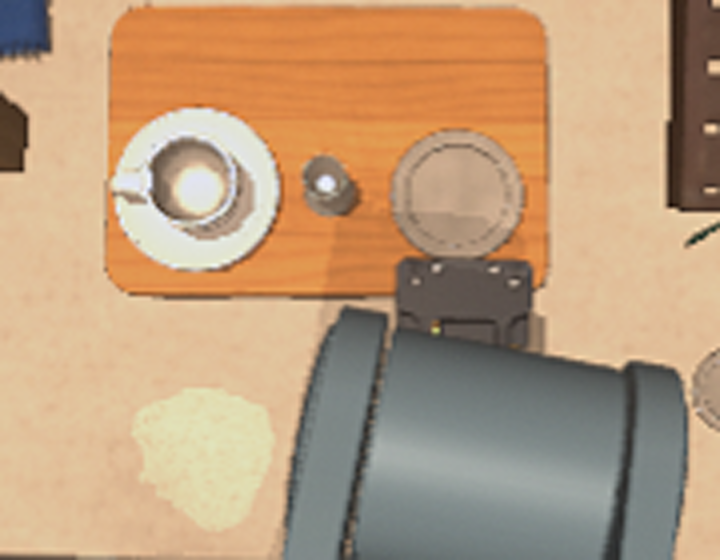

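The jigger stands upright at (330,185), midway between saucer and coaster, at about (590,127) mm. Now the glass.

Emit:
jog_arm(travel=[[0,0.03,0],[0,0.03,0],[0,0.03,0],[0,0.02,0],[0,0.02,0],[0,0.0015,0],[0,0,0],[0,0,0],[0,0,0],[0,0,0],[0,0,0],[0,0,0]], angular=[[0,0,0],[0,0,0],[0,0,0],[0,0,0],[0,0,0],[0,0,0],[0,0,0],[0,0,0],[0,0,0],[0,0,0],[0,0,0],[0,0,0]], claw=[100,100,100,100,100,100,100,50,50,50,50,50])

```text
t: 17.13
tcp_pos: [427.9, 45.8, 37.2]
ee_rot: [0.707, 0.001, 0.001, -0.707]
force: [1.4, 0.3, 1.1]
opening: 58.9
```

Emit:
jog_arm(travel=[[0,0,0],[0,0,0],[0,0,0]], angular=[[0,0,0],[0,0,0],[0,0,0]], claw=[50,50,50])

```text
t: 17.38
tcp_pos: [428.0, 45.7, 37.1]
ee_rot: [0.707, 0.001, 0.001, -0.707]
force: [1.6, -0.9, 6.4]
opening: 59.2
```

Emit:
jog_arm(travel=[[0,-0.01,0],[0,-0.03,0],[0,-0.03,0],[0,-0.03,0],[0,-0.01,0],[0.023,0,-0.001],[0.023,0,-0.001],[0.023,0,-0.001],[0.023,0,-0.001],[0.023,0,-0.001],[0.023,0,-0.0005],[0.022,0,0]], angular=[[0,0,0],[0,0,0],[0,0,0],[0,0,0],[0,0,0],[0,0,0],[0,0,0],[0,0,0],[0,0,0],[0,0,0],[0,0,0],[0,0,0]], claw=[50,50,50,50,50,50,50,50,50,50,50,50])

```text
t: 18.38
tcp_pos: [586.8, 40.5, 144.5]
ee_rot: [-0.707, 0.001, 0.001, 0.707]
force: [-0.3, -0.3, -2.3]
opening: 58.9
```

Emit:
jog_arm(travel=[[0,0,0],[0,0,0],[0,0.02,0],[0,0.02,0],[0,0.02,0],[0,0.01,0],[0,0,0],[0,0,0]], angular=[[0,0,0],[0,0,0],[0,0,0],[0,0,0],[0,0,0],[0,0,0],[0,0,0],[0,0,0]], claw=[50,50,50,50,50,50,50,50])

```text
t: 19.05
tcp_pos: [585.8, 40.6, 75.8]
ee_rot: [-0.707, 0.001, 0.001, 0.707]
force: [0.7, -0.2, -0.9]
opening: 59.1
```

Run:
```python
from h import *
need(588.1,39.8,64.2,0)
im,d=arm.snapshot("side"); cv2.imwrite("pics/gl.png",cv2.resize(im[90:250,170:370,::-1],(800,600),interpolation=cv2.INTER_CUBIC))
```

```text
t 19.05 tcp [585.8  40.6  75.8] phi 0.0 open 59.1 F [ 0.7 -0.2 -0.9]
world d [  2.3  -0.8 -11.6] | tool now [ 2.3 11.6 -0.8] | tool after turn [ 2.3 11.6 -0.8] | turn [-0.   0.  -0.1]
```

View pics/gl.png

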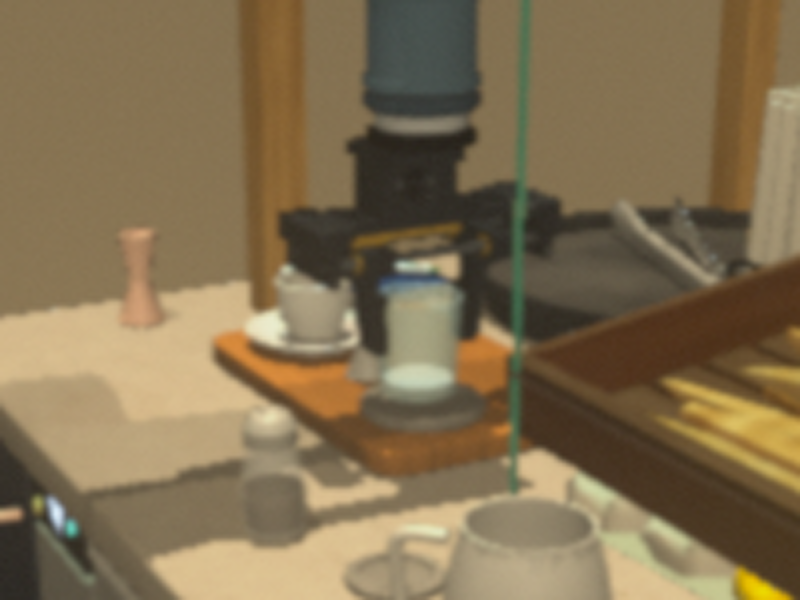

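The glass is upright, just above the centre of the coaster (425,400).

Emit:
jog_arm(travel=[[0.001,0.005,0],[0.0005,0.003,0],[0,0.002,0],[0,0,0],[0,0,0],[0,0,0]], angular=[[0,0,0],[0,0,0],[0,0,0],[0,0,0],[0,0,0],[0,0,0]], claw=[50,50,50,50,50,50])

```text
t: 19.6
tcp_pos: [588.4, 40.4, 66.4]
ee_rot: [0.707, 0.0, -0.0, -0.707]
force: [0.3, -0.2, -1.7]
opening: 59.1
```

Emit:
jog_arm(travel=[[0,0.001,0],[0,0.001,0],[0,0,0],[0,0,0],[0,0,0]], angular=[[0,0,0],[0,0,0],[0,0,0],[0,0,0],[0,0,0]], claw=[50,50,50,50,50])

```text
t: 20.02
tcp_pos: [588.3, 40.4, 64.2]
ee_rot: [0.707, 0.0, -0.0, -0.707]
force: [0.3, 0.2, -2.1]
opening: 59.2
```

Emit:
jog_arm(travel=[[0,0.001,0],[0,0,0],[0,0,0],[0,0,0]], angular=[[0,0,0],[0,0,0],[0,0,0],[0,0,0]], claw=[50,50,50,50])

```text
t: 20.35
tcp_pos: [588.6, 40.4, 64.0]
ee_rot: [0.707, 0.0, 0.0, -0.707]
force: [-2.3, -0.0, 5.3]
opening: 59.0
```

Emit:
jog_arm(travel=[[0,0,0],[0,0,0],[0,0,0],[0,0,0],[0,0,0],[0,-0.01,0],[0,-0.03,0],[0,-0.03,0],[0,-0.03,0],[0,0,0],[0,0,0],[0,0,0]], angular=[[0,0,0],[0,0,0],[0,0,0],[0,0,0],[0,0,0],[0,0,0],[0,0,0],[0,0,0],[0,0,0],[0,0,0],[0,0,0],[0,0,0]], claw=[75,85,100,100,100,100,100,100,100,100,100,100])

```text
t: 21.35
tcp_pos: [588.1, 40.5, 163.3]
ee_rot: [0.707, 0.0, -0.0, -0.707]
force: [-0.4, 0.7, -0.1]
opening: 87.9
```

Emit:
jog_arm(travel=[[-0.023,0,-0.0125],[-0.023,0,-0.0125],[-0.023,0,-0.0125],[-0.023,0,-0.0125],[-0.023,0,-0.0125],[-0.023,0,-0.0125],[-0.023,0,-0.0125],[0,0,0],[0,0,0],[0,0,0],[0,0,0],[0,0,0]], angular=[[0,0,0],[0,0,0],[0,0,0],[0,0,0],[0,0,0],[0,0,0],[0,0,0],[0,-6.5,0],[0,-6.5,0],[0,-6.5,0],[0,-6.5,0],[0,-6.5,0]], claw=[100,100,100,100,100,100,100,100,100,100,100,100])

```text
t: 22.35
tcp_pos: [426.1, -46.8, 161.8]
ee_rot: [-0.678, -0.199, 0.201, 0.679]
force: [-0.2, 0.4, -0.2]
opening: 88.3
```

Emit:
jog_arm(travel=[[0,0,0],[0,0,0],[0,0,0],[0,0,0],[0,0,0],[0,0,0],[0,0,0],[0,0,0],[0,0,0],[0,0,0],[0,0,0]], angular=[[0,-6.5,0],[0,-6.5,0],[0,-6.5,0],[0,-6.5,0],[0,-6.5,0],[0,-6.5,0],[0,-6.5,0],[0,-6.5,0],[0,-5.5,0],[0,0,0],[0,0,0]], claw=[100,100,100,100,100,100,100,100,100,100,100])

```text
t: 23.27
tcp_pos: [426.5, -46.8, 162.1]
ee_rot: [-0.5, -0.499, 0.5, 0.501]
force: [-0.8, 0.1, -0.2]
opening: 88.0
```

Run:
```python
from h import *
need(426.5,-47.5,36.3,90)
im,d=arm.snapshot("top"); cv2.imwrite("pics/glin.png",cv2.resize(im[130:270,140:320,::-1],(720,560),interpolation=cv2.INTER_CUBIC))
P,_=cloud("top",d); q=P[(np.hypot(*(P[:,:2]-(588,40.5)).T)<50)&(P[:,2]>95)]
print("glass rim",len(q),q[:,2].mean(),circ(q))
q=P[(np.hypot(*(P[:,:2]-(588,40.5)).T)<60)&(P[:,2]>28)&(P[:,2]<36)]; print("coaster",cv2.minEnclosingCircle(q[:,:2].astype(np.float32)))
```

```text
t 23.27 tcp [426.5 -46.8 162.1] phi 89.9 open 88.0 F [-0.8  0.1 -0.2]
world d [  -0.    -0.7 -125.8] | tool now [ -0.9 125.8  -0.3] | tool after turn [ -0.7 125.8   0. ] | turn [-0.1 -0.1  0.1]
glass rim 101 100.92819279376307 [587.19  41.05  29.68   1.  ]
coaster ((588.2101440429688, 40.197261810302734), 44.83401107788086)
```

View pics/glin.png

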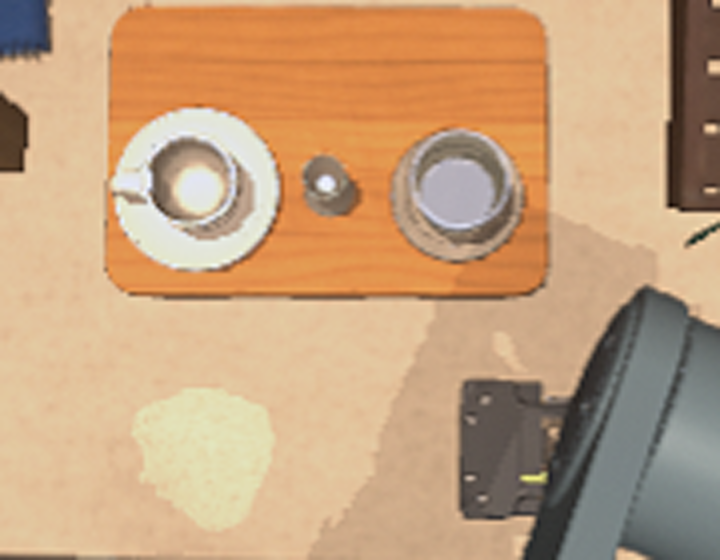

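The glass is seated in the coaster, rim centre about 1 mm off. Now the shaker.

Emit:
jog_arm(travel=[[0,0.03,0],[0,0.03,0],[0,0.03,0],[0,0.02,0],[0,0.0155,0],[0,0,0],[0,0,0],[0,0,0],[0,0,0],[0,0,0],[0,0,0],[0,0,0]], angular=[[0,0,0],[0,0,0],[0,0,0],[0,0,0],[0,0,0],[0,0,0],[0,0,0],[0,0,0],[0,0,0],[0,0,0],[0,0,0],[0,0,0]], claw=[100,100,100,100,100,100,30,30,30,30,30,30])

```text
t: 24.32
tcp_pos: [427.9, -47.4, 38.4]
ee_rot: [0.5, 0.5, -0.5, -0.499]
force: [-0.4, -0.5, 0.0]
opening: 50.2
```

Emit:
jog_arm(travel=[[0,0,0],[0,0,0],[0,0,0],[0,0,0],[0,0,0]], angular=[[0,0,0],[0,0,0],[0,0,0],[0,0,0],[0,0,0]], claw=[30,30,30,30,30])

```text
t: 24.73
tcp_pos: [427.9, -47.4, 38.1]
ee_rot: [0.5, 0.5, -0.5, -0.5]
force: [0.4, -1.4, 4.4]
opening: 38.6
```

Emit:
jog_arm(travel=[[0,-0.01,0],[0,-0.03,0],[0,-0.03,0],[0,-0.03,0],[0,-0.03,0],[0,-0.02,0],[0.022,0,0],[0.022,0,0],[0.022,0,-0.02],[0.022,0,-0.03],[0.022,0,-0.03],[0.022,0,-0.03]], angular=[[0,0,0],[0,0,0],[0,0,0],[0,0,0],[0,0,0],[0,0,0],[0,0,0],[0,0,0],[0,0,0],[0,0,0],[0,0,0],[0,0,0]], claw=[30,30,30,30,30,30,30,30,30,30,30,30])

```text
t: 25.73
tcp_pos: [537.6, 86.6, 187.8]
ee_rot: [-0.5, -0.5, 0.5, 0.5]
force: [1.0, -1.1, -0.4]
opening: 38.9
```

Emit:
jog_arm(travel=[[0.022,0,-0.03],[0.022,0,-0.03],[0,0,-0.03],[0,0,-0.026],[0,0,0],[0,0,0],[0,0,0]], angular=[[0,0,0],[0,0,0],[0,0,0],[0,0,0],[0,0,0],[0,0,0],[0,0,0]], claw=[30,30,30,30,30,30,30])

```text
t: 26.32
tcp_pos: [651.9, 129.0, 187.0]
ee_rot: [-0.499, -0.499, 0.501, 0.501]
force: [0.9, -1.5, -1.3]
opening: 38.1
```

Run:
```python
from h import *
need(656,128.5,59.1,90)
im,d=arm.snapshot("side"); cv2.imwrite("pics/sh.png",cv2.resize(im[50:230,170:394,::-1],(747,600),interpolation=cv2.INTER_CUBIC))
```

```text
t 26.32 tcp [651.9 129.  187. ] phi 90.0 open 38.1 F [ 0.9 -1.5 -1.3]
world d [   4.1   -0.5 -127.9] | tool now [ -0.6 127.9  -4.4] | tool after turn [ -0.5 127.9  -4.1] | turn [-0.2  0.   0. ]
```

View pics/sh.png

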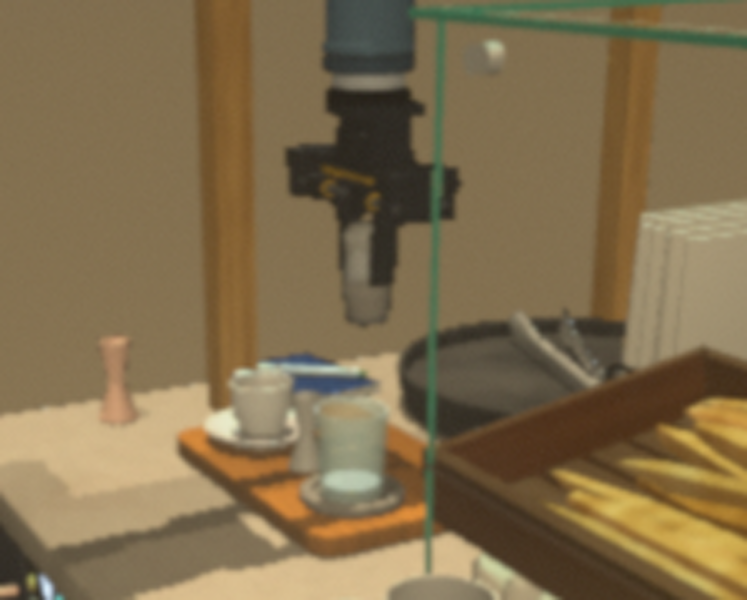

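The shaker is upright above the back of the board; the glass, jigger and cup are in place.

Emit:
jog_arm(travel=[[0,0.025,-0.003],[0,0.025,0],[0,0.025,0],[0,0.02,0],[0,0.015,0],[0,0.01,0],[0,0.003,0],[0,0.001,0],[0,0,0],[0,0,0],[0,0,0]], angular=[[0,0,0],[0,0,0],[0,0,0],[0,0,0],[0,0,0],[0,0,0],[0,0,0],[0,0,0],[0,0,0],[0,0,0],[0,0,0]], claw=[30,30,30,30,30,30,30,30,30,30,30])

```text
t: 27.28
tcp_pos: [657.2, 129.0, 65.2]
ee_rot: [0.5, 0.501, -0.5, -0.499]
force: [0.9, -0.6, -1.0]
opening: 38.5
```

Emit:
jog_arm(travel=[[0,0.002,0],[0,0.002,0],[0,0.001,0],[0,0,0],[0,0,0],[0,0,0]], angular=[[0,0,0],[0,0,0],[0,0,0],[0,0,0],[0,0,0],[0,0,0]], claw=[30,30,30,30,30,30])

```text
t: 27.78
tcp_pos: [656.6, 129.0, 59.1]
ee_rot: [0.5, 0.5, -0.5, -0.5]
force: [-0.3, -0.9, 2.2]
opening: 38.6
```

Emit:
jog_arm(travel=[[0,0,0],[0,0,0],[0,0,0],[0,0,0],[0,0,0],[0,0,0],[0,-0.01,0],[0,-0.03,0],[0,-0.03,0],[0,-0.03,0],[0,-0.03,0],[0,-0.03,0]], angular=[[0,0,0],[0,0,0],[0,0,0],[0,0,0],[0,0,0],[0,0,0],[0,0,0],[0,0,0],[0,0,0],[0,0,0],[0,0,0],[0,0,0]], claw=[55,65,75,75,75,75,75,75,75,75,75,75])

```text
t: 28.78
tcp_pos: [656.2, 129.0, 221.2]
ee_rot: [0.5, 0.5, -0.5, -0.5]
force: [0.1, 0.6, 0.4]
opening: 66.0
```

Emit:
jog_arm(travel=[[0,0,0.03],[0,0,0.03],[0,0,0.03],[0,0,0.03],[0,0,0.03],[0,0,0.03],[0,0,0.03],[0,0,0.03],[0,0,0],[0,0,0],[0,0,0]], angular=[[0,0,0],[0,0,0],[0,0,0],[0,0,0],[0,0,0],[0,0,0],[0,0,0],[0,0,0],[0,0,0],[0,0,0],[0,0,0]], claw=[75,75,75,75,75,75,75,75,75,75,75])

```text
t: 29.7
tcp_pos: [417.4, 128.9, 219.9]
ee_rot: [0.501, 0.501, -0.499, -0.499]
force: [0.4, -0.0, 0.1]
opening: 65.4
```

Run:
```python
from h import *
need(416,128,209,90)
im,d=arm.snapshot("top"); cv2.imwrite("pics/end.png",cv2.resize(im[110:270,90:310,::-1],(770,560),interpolation=cv2.INTER_CUBIC))
P,_=cloud("top",d)
def z(k,c,r,lo,hi,f=None):
    q=P[(np.hypot(*(P[:,:2]-c).T)<r)&(P[:,2]>lo)&(P[:,2]<hi)]
    print(k,len(q),"mean",q.mean(0).round(1),"enc",np.round(cv2.minEnclosingCircle(q[:,:2].astype(np.float32))[0],1),"fit",circ(q),"zmax",q[:,2].max().round(1))
z("cup",(588,215),36,72,90); z("saucer",(588,215),75,32,42); z("glass",(588,40),45,95,110); z("coaster",(588,40),60,28,36); z("jig",(590,128),25,80,95); z("shaker",(656,128),30,95,120)
```

```text
t 29.7 tcp [417.4 128.9 219.9] phi 90.0 open 65.4 F [ 0.4 -0.   0.1]
world d [ -1.4  -0.9 -10.9] | tool now [-0.9 10.9  1.5] | tool after turn [-0.9 10.9  1.4] | turn [0.2 0.  0. ]
cup 150 mean [587.8 217.9  78.4] enc [586.6 216.1] fit [586.48 213.06  28.66   0.9 ] zmax 83.1
saucer 623 mean [588.1 213.6  35. ] enc [588.  215.4] fit [587.73 215.18  49.72   0.69] zmax 41.8
glass 102 mean [590.3  40.9 101. ] enc [587.4  40.7] fit [587.17  41.02  29.67   1.  ] zmax 104.7
coaster 353 mean [578.8  41.8  31.6] enc [588.1  40.2] fit [589.34  40.28  40.27   0.73] zmax 36.0
jig 37 mean [593.  127.7  85. ] enc [589.9 127.3] fit [589.34 126.73  12.69   0.86] zmax 90.2
shaker 150 mean [652.3 123.4 105. ] enc [653.9 123.4] fit [653.28 123.56  12.66   0.93] zmax 111.9
```

View pics/end.png

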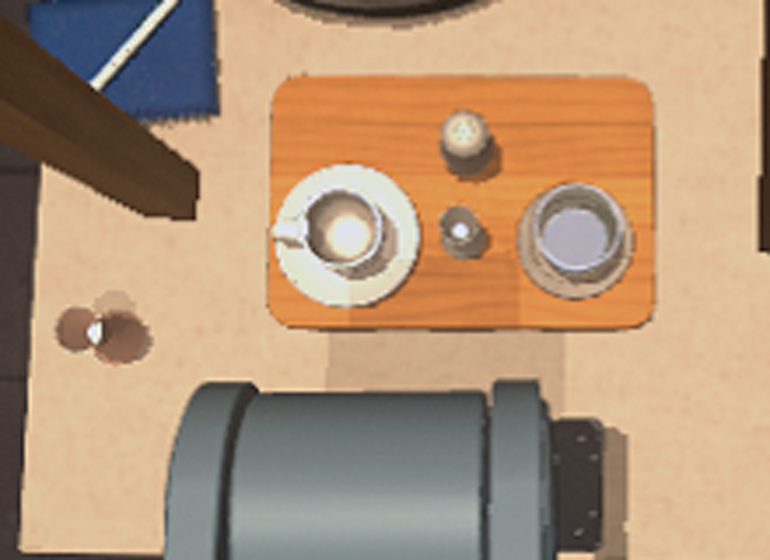

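Run:
```python
from h import *
print(arm.sign_off()); s=arm.read_state(); print(s["t"],s["force"].round(1))
```

```text
the job is handed in; nothing more can be done
None
the job is handed in; nothing more can be done
```

The board is laid and I handed the job in at about 30 s; `sign_off` gives no verdict. Here is what the last top-camera check showed, in mm:

| Item | Last check |
|---|---|
| Cup | In the saucer's well, rim centre about 2 mm off, handle pointing left away from the coaster |
| Glass | In the coaster's recess, rim centre about 1 mm off |
| Jigger | Midway between saucer and coaster, at about (590, 127) |
| Shaker | About 65 mm behind the jigger, at about (654, 124) |

All four look upright. The saucer and coaster are within about 0.5 mm of their first measured positions. The arm stood clear with its force reading near zero.

- **Disagreement:** the camera puts the shaker's top about 5 mm to the right of where the gripper released it (y = 124 against 129). Its height reads as upright and the 30 mm limit is not close, so I left it.
- **Not measured:** I did not measure the copper jigger and milk jug again at the end. The copper jigger shows no visible change in the last picture, and the arm kept clear of the jug, which was outside that picture.

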